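# Set the strip cutter's width selector to green and start it

### The arm

A 6-joint arm with a two-finger parallel gripper is mounted at the origin on the work surface. World frame = base frame: x ahead of the robot, y to its left, z up, the work surface at z = 0. Lengths are in m, angles in degrees, forces in N, time in s.
With the tool pointing down it reaches from about 0.4 to 0.825 m from the base axis. Payload 7 kg.
Tool frame: the origin (TCP) lies midway between the tips of the shut fingers; the grasp point (between the pads) lies 19 mm behind it; z points along the fingers, y is the direction in which the jaws open and shut (so a half turn about z gives the same grasp; the last joint's range is limited). The gripper opens to 88 mm and grips with 3 to 60 N. Pads are 19 mm wide; open, the fingers measure 130 mm over their backs; the gripper's body (78 mm by 193 mm) begins 47 mm behind the grasp point.
Start: joints at [-51.904, 20.546, 0.682, 0, -70.136, -16.507], TCP at [0.248, -0.628, 0.227] pointing down, gripper open.
Joint ranges: [-176.03, 176.03], [-82.01, 121.73], [-58.28, 71.71], [-173.87, 95.51], [-174.79, -0.11], [-173.66, 173.66]. Speed limits (degrees/s): [136.94, 136.94, 172.46, 180, 180, 180].

### API

Orientations are given as a 3x3 rotation matrix whose columns are the frame's x, y, z axes.
In Python, from rig import robot gives the robot as it stands. Calls block until the motion is done:
- robot.goto(position, orientation): joint-space move of the TCP to a pose.
- robot.servo_line(position, ori=None, speed=0.15): straight line of the TCP; ori=None keeps the orientation; speed is the mean speed in m/s.
- robot.movej(angles): joint-space move.
- robot.move_gripper(opening): opening from 0.0 (shut) to 1.0 (fully open); the grip force is fixed at half the most; returns when the fingers have stopped.
- robot.dwell(seconds).
- robot.ik(position, orientation): joint angles nearest the present ones, or None.
- robot.grab_frame(name): name is "scene" or "top" or "wrist"; returns (picture, depth): 400x640x3 uint8, red, green, blue; 400x640 float32, m along the optical axis (not along the pixel's ray), 0 where there is no reading.
- robot.camera_info(name): a dict with "vfov" (degrees; the focal length in pixels is half the picture's height over the tangent of half this angle, whatever the lens; pixels are square), "cx", "cy" (the principal point, pixels), "view" (4x4, takes a point from world to camera coordinates); the wrist camera has in their place "T_tool_cam" (4x4, takes a point from camera to tool coordinates, whose origin is the TCP and whose axes are the flange's). Camera axes: x right, y down, z forward; pixel columns grow to the right and rows downward; lengths in m; the calibration is good to about 2 mm. A picture is of the moment at which its call begins: read the wrist's pose just before it. camera_info takes no time and is no camera call.
A pose or a line that the arm cannot do raises robot.Unreachable and nothing moves.
- robot.job_done(): hands the job in, once; it reports no verdict.
Readings, each from a call of its own:
- robot.read_t(): time.
- robot.read_qpos(): joint angles.
- robot.read_qvel(): joint speeds.
- robot.read_effort(): joint torques, N m.
- robot.read_position(): TCP position.
- robot.read_tcp_rot(): TCP orientation.
- robot.read_force(): force on the tool from outside, world axes, zero at the start.
- robot.read_ft_torque(): the same for the moment, N m.
- robot.read_grip_width(): opening from 0.0 (shut) to 1.0 (fully open).
Only numpy, scipy, OpenCV 4.12 (cv2) and the standard library are available. Lean on these libraries where they do the work, as an engineer would, in place of code of your own. Each camera call takes 0.05 s, during which the arm holds its last target. There are 200 camera calls.

### The job

A green-banded card is loaded in the strip cutter: with the fingertips, gently push the orange tab of the black selector dial round until it points at the middle of the green dot, and leave it there. Then press the green start button fully down and let it go. Only push, without pinching the tab, and leave everything else on the machine and the table where it is.

Things in the scene. Friction and masses are not known exactly. Their poses are not given: they have to be found in the camera images.
- dial_center (a point): Centre of the width selector, a black round dial 116 mm across on a vertical axle, set on a grey round plate 200 mm across on top of the strip cutter, 140 mm above the table. The point lies on the axle at the height of the dial's upper face (156 mm above the table). An axle cap of radius 14 mm stands 6 mm above that face; nothing else stands on the dial but its tab.
- dial_tab (a point): Middle of the orange tab, an upright fin standing on the dial: it spans 30 to 62 mm from the axle (this point is 46 mm out), is 12 mm thick across its direction of travel, and rises 40 mm above the dial's upper face (this point is 20 mm above that face and 20 mm below the tab's top). The tab's outer end is the pointer.
- dial_aim (a point): The spot at which the tab points: fixed to the dial, 82 mm from the axle, beyond the tab's outer end, on the tab's centre line. The coloured dots lie on this same 82 mm circle.
- dial (a joint): Angle of the dial, rad, growing anticlockwise seen from above, between stops at 0 and 3.2. It turns stiffly (about 0.12 N m, some 2.5 N at the tab) and stays wherever it is left; it has no clicks.
- dot_green: The green dot, flat on the grey plate, 28 mm across, 1.5 mm thick; centre of its underside, 82 mm from the axle. It is one of four such dots (green, blue, yellow, white), 0.6 rad apart round the dial, whose order changes from run to run. They lie anticlockwise of the place where the tab starts, at dial values 1.0, 1.6, 2.2 and 2.8.
- start_top (a point): Top centre of the green round start button, 30 mm across, in a black housing on the cutter's top, right of the card. It is pressed straight down, travels 6 mm and takes 5 N to go fully down; it springs back.
- start (a joint): Travel of the start button, m: 0 is up, 0.006 fully down.
- cutter: The strip cutter, fixed to the table: a steel cabinet 300 (x) x 500 (y) x 140 mm high; origin at the centre of its underside. On its top a brass feed plate with a green-banded card lies right of the selector; beyond the card stands a roller bridge up to 80 mm high over the top, centred 100 mm beyond and 65 mm right of the cabinet's centre.
- weight_mid (a point): Bystander, leave alone: steel card weight, a knob 32 mm across and 28 mm high, on the machine's feed plate; half-way up
- vial_mid (a point): Bystander, leave alone: small vial 26 mm across, 55 mm high, with a grey cap, at the far left of the machine's top; half-way up
- cards: Bystander, leave alone: stack of white cards with a green band, 300 x 80 x 36 mm, on the table left of the machine; centre of its underside
- tub: Bystander, leave alone: open clear tub, 160 x 120 x 70 mm, on the table right of the machine; centre of its underside
- spray: Bystander, leave alone: upright white bottle with a blue cap, 60 mm across, 170 mm high; centre of its underside
- film: Bystander, leave alone: upright roll of clear film, 64 mm across, 180 mm high; centre of its underside
- tweezers: Bystander, leave alone: steel tweezers lying on the table, 120 x 10 x 4 mm; centre of the underside

How it is judged:
By the outcome, as a careful person would: the job done as asked, in the order asked, and still so for the second after the job is handed in, with the robot touching nothing.
It also fails if it takes over 53 s, if anything falls off the work surface, if the arm or the gripper's body presses on something with over 40 N, if the wrist force passes 120 N, or if a joint passes its speed limit or range.

## Working session

There is one attempt and no reset: what is moved stays moved. The work goes in short steps, each a Python script; the robot and the scene stay as the last script left them, time stands still between calls to the robot, and variables do not carry over. Pictures are saved under pics/ and viewed, on a budget of 10 in all, crops included, one or two more only if the job needs it, and the job is handed in when it is done.

```bash
mkdir -p pics; ls; cat > h.py <<'E'
import numpy as np, cv2
from rig import robot
def cam(name):
    c=robot.camera_info(name); f=200/np.tan(np.radians(c['vfov']/2))
    if 'view' in c: T=np.linalg.inv(np.array(c['view']))
    else:
        W=np.eye(4); W[:3,:3]=robot.read_tcp_rot(); W[:3,3]=robot.read_position(); T=W@np.array(c['T_tool_cam'])
    return f,c['cx'],c['cy'],T
def plane(cm,u,v,z):
    f,cx,cy,T=cm; d=T[:3,:3]@np.array([(u-cx)/f,(v-cy)/f,1]); o=T[:3,3]
    return o+d*(z-o[2])/d[2]
def proj(cm,p):
    f,cx,cy,T=cm; q=np.linalg.inv(T)@np.append(p,1); return f*q[0]/q[2]+cx,f*q[1]/q[2]+cy
def save(n,im): cv2.imwrite('pics/'+n+'.png',im[:,:,::-1])
def snap(name):
    c=cam(name); im,d=robot.grab_frame(name); return c,im,d
E
python3 - <<'E'
from h import *
for n in('top','scene'):
    c,im,d=snap(n); save(n+'0',im); np.savez(n+'0.npz',im=im,d=d); print(n,robot.camera_info(n))
print(robot.read_t(),robot.read_tcp_rot(),robot.camera_info('wrist'))
E
```

```text
pics
top {'vfov': 49.01587628104212, 'cx': 313.444758116306, 'cy': 196.49803554928064, 'view': array([[ 0.02934222, -0.9995583 ,  0.00471539, -0.02302925],
       [-0.97611604, -0.02966934, -0.21521431,  0.51282623],
       [ 0.21525916,  0.0017121 , -0.97655546,  1.49893502],
       [ 0.        ,  0.        ,  0.        ,  1.        ]])}
scene {'vfov': 47.40034780102658, 'cx': 318.16574490538017, 'cy': 199.59848544857212, 'view': array([[-0.78574689,  0.6184326 ,  0.01195607,  0.38109086],
       [ 0.32037857,  0.42343795, -0.84738296, -0.02551972],
       [-0.5291119 , -0.66199806, -0.5308476 ,  1.66647756],
       [ 0.        ,  0.        ,  0.        ,  1.        ]])}
0.1 [[-9.29867698e-01 -3.67893524e-01 -6.47401721e-04]
 [-3.67894075e-01  9.29866771e-01  1.31858744e-03]
 [ 1.16897570e-04  1.46428712e-03 -9.99998921e-01]] {'vfov': 58.76376510676967, 'cx': 319.5360040609886, 'cy': 196.56362873170985, 'T_tool_cam': array([[-6.32809705e-04, -9.60501758e-01, -2.78273196e-01,
         7.48737671e-02],
       [ 9.99999077e-01, -2.73239265e-04, -1.33093065e-03,
        -8.20310648e-05],
       [ 1.20232607e-03, -2.78273782e-01,  9.60501045e-01,
        -1.57903787e-01],
       [ 0.00000000e+00,  0.00000000e+00,  0.00000000e+00,
         1.00000000e+00]])}
```

View pics/top0.png

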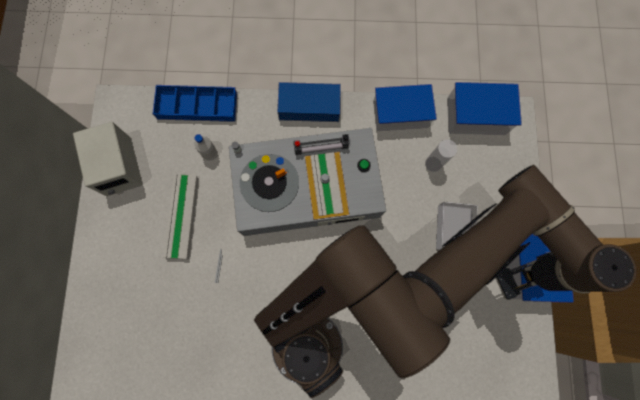

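View pics/scene0.png

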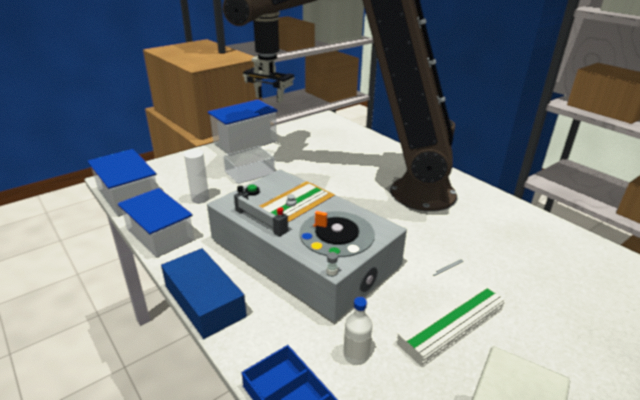

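Top view: dial centre ~(268,182), orange tab ~(281,173). Dots anticlockwise from the tab: blue (280,160), yellow (265,159), green (253,165), white (245,178). The green start button is at (364,165), the vial at (236,146) and the weight at (325,178). The scene view agrees. Next I'll measure and take one wrist look from above the dial.

```bash
cat >> h.py <<'E'
def blobs(im,col,box,amin=6):
    hsv=cv2.cvtColor(im,cv2.COLOR_RGB2HSV)
    lo,hi={'green':((50,120,50),(85,255,255)),'blue':((105,120,60),(125,255,255)),'yellow':((22,140,100),(32,255,255)),'orange':((5,180,90),(17,255,255)),'white':((0,0,150),(180,60,255))}[col]
    m=cv2.inRange(hsv,lo,hi); k=np.zeros_like(m); x0,y0,x1,y1=box; k[y0:y1,x0:x1]=m[y0:y1,x0:x1]
    n,_,s,c=cv2.connectedComponentsWithStats(k)
    return sorted([(int(s[i,4]),c[i].round(1).tolist(),s[i,:4].tolist()) for i in range(1,n) if s[i,4]>=amin],reverse=True)
E
python3 - <<'E'
from h import *
c=cam('top'); im=np.load('top0.npz')['im']
for col,box in(('green',(240,150,262,175)),('blue',(270,150,290,167)),('yellow',(255,150,275,166)),('orange',(265,160,295,185)),('green',(352,150,380,180))):
    for a,p,b in blobs(im,col,box)[:2]: print(col,a,p,plane(c,*p,.1415 if col!='orange' else .18).round(4))
print('ctr',plane(c,268,181.5,.16), 'vial',plane(c,236,146,.18),'weight',plane(c,325,177,.17))
C=plane(c,268,181.5,.16)
print(robot.read_qpos())
R=np.array([[1,0,0],[0,-1,0],[0,0,-1.]])
# camera looks ~ tool x offset .075, tilted; place TCP behind dial
for Rr,n in((R,'a'),(R@np.diag([-1,-1,1]),'b')):
    for off in((-.12,0),(.0,0),(.12,0)):
        print(n,off,robot.ik([C[0]+off[0],C[1]+off[1],.42],Rr))
E
```

```text
green 44 [252.4, 164.9] [0.598  0.2026 0.1415]
blue 47 [279.4, 160.5] [0.6163 0.1117 0.1415]
yellow 51 [265.4, 158.6] [0.6216 0.1597 0.1415]
orange 44 [279.7, 171.9] [0.5655 0.1056 0.18  ]
green 70 [363.8, 163.9] [ 0.6131 -0.1758  0.1415]
ctr [0.53678346 0.1446234  0.16      ] vial [0.65052294 0.25539771 0.18      ] weight [ 0.55536758 -0.04420718  0.17      ]
[-5.19038560e+01  2.05853663e+01  6.39676662e-01 -1.85231447e-02
 -7.01366530e+01 -1.65040446e+01]
a (-0.12, 0) [ 44.90676697  -6.32824477  -6.16675036   0.         -90.16149441
  45.09323303]
a (0.0, 0) [ 35.26136342   5.55069109   5.60777622   0.         -90.05708513
  54.73863658]
a (0.12, 0) [ 28.98893674  17.57970362  20.76215677   0.         -93.18245315
  61.01106326]
b (-0.12, 0) [  44.90676697   -6.32824477   -6.16675036    0.          -90.16149441
 -134.90676697]
b (0.0, 0) [  35.26136342    5.55069109    5.60777622    0.          -90.05708513
 -125.26136342]
b (0.12, 0) [  28.98893674   17.57970362   20.76215677    0.          -93.18245315
 -118.98893674]
```

```bash
python3 - <<'E'
from h import *
p=robot.read_position(); robot.servo_line([p[0],p[1],.40],speed=.25)
R=np.array([[1,0,0],[0,-1,0],[0,0,-1.]])
robot.move_gripper(0.0)
robot.goto([.585,.135,.40],R)
c,im,d=snap('wrist'); save('w1',im); np.savez('w1.npz',im=im,d=d,T=c[3]); print(robot.read_t(),robot.read_position(),robot.read_qpos(),robot.read_grip_width())
for col in('green','blue','yellow','orange'):
    for a,p,b in blobs(im,col,(0,0,640,400),150)[:3]: print(col,a,p,b,plane(c,*p,.1415 if col!='orange' else .176).round(4))
E
```

```text
5.3417 [0.58517945 0.13432451 0.40000546] [ 3.15596419e+01  1.01024477e+01  8.49126531e+00  2.62059997e-03
 -8.83903912e+01  5.83668785e+01] 0.007247621837198165
green 1402 [465.9, 140.4] [454, 107, 25, 70] [ 0.6081 -0.037   0.1415]
green 1334 [471.1, 231.1] [459, 195, 24, 78] [ 0.4946 -0.0563  0.1415]
green 663 [593.4, 141.4] [578, 129, 32, 26] [ 0.6066 -0.1863  0.1415]
blue 744 [78.6, 73.1] [62, 60, 34, 27] [0.6832 0.4007 0.1415]
blue 469 [340.2, 134.9] [328, 123, 25, 25] [0.6147 0.1098 0.1415]
yellow 456 [297.9, 130.4] [286, 119, 24, 24] [0.62   0.1589 0.1415]
```

View pics/w1.png

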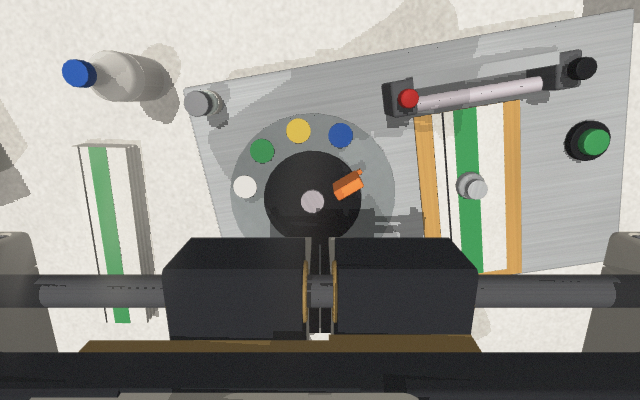

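The wrist view shows the dial cap at (312,201), the tab from (336,193) to (361,172), the green dot at (262,151), the button at (595,141) and the vial at (199,103). The shut fingers are narrow across y.

```bash
python3 - <<'E'
from h import *
from scipy.optimize import least_squares
z=np.load('w1.npz'); im=z['im'];d=z['d']; c=cam('wrist'); f,cx,cy,_=c; T=z['T']; c=(f,cx,cy,T)
P={}
for col,box in(('green',(245,130,280,165)),('blue',(325,118,358,150)),('yellow',(280,112,315,148)),('white',(228,170,262,205))):
    b=blobs(im,col,box)[0]; P[col]=plane(c,*b[1],.1415); print(col,b,P[col].round(4))
X=np.array(list(P.values()))[:,:2]
r=least_squares(lambda q:np.hypot(*(X-q).T)-.082,[.54,.14]); C=r.x; print('C',C,'resid mm',r.fun*1e3)
for k,p in P.items(): print(k,np.degrees(np.arctan2(*(p[:2]-C)[::-1])))
v,u=np.mgrid[:400,:640]
W=np.stack([(u-cx)/f*d,(v-cy)/f*d,d],-1)@T[:3,:3].T+T[:3,3]
print('cap',plane(c,312,201,.162),W[201,312])
hsv=cv2.cvtColor(im,cv2.COLOR_RGB2HSV); m=(hsv[...,0]<18)&(hsv[...,1]>150)&(hsv[...,2]>80); m[:160]=0;m[215:]=0;m[:,:325]=0;m[:,370:]=0
top=m&(W[...,2]>.19); q=W[top]; print('tab',m.sum(),top.sum(),np.percentile(W[m][:,2],[2,50,98]))
rc=cv2.minAreaRect((q[:,:2]*1000).astype(np.float32)); print(rc, cv2.boxPoints(rc))
print('tab ang by centroid',np.degrees(np.arctan2(*(np.array(rc[0])/1000-C)[::-1])))
print('btn',W[135:148:4,590:600:4].reshape(-1,3).round(4)); b=blobs(im,'green',(570,120,620,165))[0]; print(b,plane(c,*b[1],W[141,594,2]))
print('bridge',W[60:100,390:600,2].max(),'vial',W[95:110,185:210,2].max())
E
```

```text
green (435, [261.5, 150.4], [250, 139, 24, 24]) [0.5969 0.2021 0.1415]
blue (469, [340.2, 134.9], [328, 123, 25, 25]) [0.6147 0.1098 0.1415]
yellow (456, [297.9, 130.4], [286, 119, 24, 24]) [0.62   0.1589 0.1415]
white (762, [241.4, 189.8], [228, 170, 34, 35]) [0.549  0.2287 0.1415]
C [0.5394657  0.14559903] resid mm [-1.46261287  1.35304532 -0.37517134  1.67878059]
green 44.542556835818644
blue -25.43161895633012
yellow 9.347698866181904
white 83.47731520316023
cap [0.54077798 0.1427563  0.162     ] [0.54080505 0.14275436 0.16208959]
tab 562 348 [0.15373274 0.19454878 0.19698586]
((605.5076293945312, 124.55828857421875), (106.85909271240234, 31.80310821533203), 26.537668228149414) [[550.6028   114.91289 ]
 [564.812     86.460526]
 [660.4125   134.20369 ]
 [646.20325  162.65605 ]]
tab ang by centroid -17.671705845143258
btn [[ 0.6164 -0.165   0.1624]
 [ 0.6163 -0.1696  0.1621]
 [ 0.6163 -0.1739  0.1623]
 [ 0.6119 -0.1664  0.1617]
 [ 0.6122 -0.1689  0.1642]
 [ 0.6119 -0.175   0.1621]
 [ 0.6074 -0.1675  0.1614]
 [ 0.6074 -0.1719  0.1615]
 [ 0.6075 -0.1759  0.1622]
 [ 0.6031 -0.1678  0.1623]
 [ 0.6029 -0.1733  0.1609]
 [ 0.603  -0.1769  0.1621]]
(663, [593.4, 141.4], [578, 129, 32, 26]) [ 0.60935959 -0.16985518  0.16282979]
bridge 0.5579075419853219 vial 0.5579075419853219
```

```bash
cat >> h.py <<'E'
from scipy.optimize import least_squares
def measure(name):
    c,im,d=snap('wrist'); save(name,im); return analyse(c,im,d)
def analyse(c,im,d,C0=np.array([.5405,.1428])):
    f,cx,cy,T=c; v,u=np.mgrid[:400,:640]
    W=np.stack([(u-cx)/f*d,(v-cy)/f*d,d],-1)@T[:3,:3].T+T[:3,3]
    P={}
    for col in('green','blue','yellow'):
        for a,p,b in blobs(im,col,(0,0,640,400),100):
            q=plane(c,*p,.1415)
            if abs(np.hypot(*(q[:2]-C0))-.082)<.012: P[col]=q[:2]; break
    X=np.array(list(P.values()))
    hsv=cv2.cvtColor(im,cv2.COLOR_RGB2HSV)
    m=(hsv[...,0]<18)&(hsv[...,1]>150)&(hsv[...,2]>80)&(d>0)&(abs(W[...,2]-.196)<.004)&(np.hypot(W[...,0]-C0[0],W[...,1]-C0[1])<.075)
    m=cv2.morphologyEx(m.astype(np.uint8),cv2.MORPH_OPEN,np.ones((3,3)))>0
    uv=np.argwhere(m)[:,::-1]; q=np.array([plane(c,a,b,.196)[:2] for a,b in uv])
    rc=cv2.minAreaRect((q*1000).astype(np.float32)); B=cv2.boxPoints(rc)
    ctr=np.array(rc[0])/1000; e=B[1]-B[0] if np.hypot(*(B[1]-B[0]))>np.hypot(*(B[2]-B[1])) else B[2]-B[1]
    r=ctr-C0; e=e*np.sign(e@r); ang=lambda w:np.degrees(np.arctan2(w[1],w[0])).round(2)
    out={k:(p.round(4).tolist(),ang(p-C0),np.hypot(*(p-C0)).round(4)) for k,p in P.items()}
    print(out); print('tab n',len(q),'ctr',ctr.round(4),'r',np.hypot(*r).round(4),'size',np.round(rc[1],1),'ang ctr',ang(r),'ang edge',ang(e))
    return P,ctr,W
E
python3 - <<'E'
from h import *
z=np.load('w1.npz'); c=cam('wrist'); P,ctr,W=analyse((*c[:3],z['T']),z['im'],z['d'])
E
```

```text
{'green': ([0.5969, 0.2021], np.float64(46.45), np.float64(0.0818)), 'blue': ([0.6147, 0.1098], np.float64(-23.96), np.float64(0.0812)), 'yellow': ([0.62, 0.1589], np.float64(11.42), np.float64(0.0811))}
tab n 321 ctr [0.5648 0.1038] r 0.0459 size [12.1 31.5] ang ctr -58.1 ang edge -57.42
```

The measurements agree with the stated sizes: tab 12×31.5 mm at r = 46 mm, dots at r = 81–82 mm. The tab is at −58° and the green dot at about +46°. I'll push to about 10° short of it, then look.

```bash
cat >> h.py <<'E'
C0=np.array([.5407,.1428])
def pose(th,s,z=.173,r=.048):
    t=np.radians(th); er=np.array([np.cos(t),np.sin(t)]); et=np.array([-er[1],er[0]])
    p=C0+r*er-s*et; x=np.append(-et,0); zz=np.array([0,0,-1.]); return [*p,z],np.stack([x,np.cross(zz,x),zz],1)
def arc(a,b,s,step=8,speed=.04):
    n=max(1,int(np.ceil(abs(b-a)/step)))
    for th in np.linspace(a,b,n+1)[1:]:
        p,R=pose(th,s); robot.servo_line(p,R,speed=speed)
E
python3 - <<'E'
from h import *
for th in(-58,-10,36,46):
    print(th,robot.ik(*pose(th,.0155)))
t0=-58; S=.034
robot.goto(*pose(t0,S,z=.27)); print(robot.read_t(),robot.read_qpos().round(1))
p,R=pose(t0,S); robot.servo_line(p,R,speed=.12)
f0=robot.read_force(); print('down',robot.read_position(),f0.round(2))
p,R=pose(t0,.0165); robot.servo_line(p,R,speed=.05)
print('touch',robot.read_force().round(2))
for th in np.linspace(t0,36,13)[1:]:
    arc(th-94/12,th,.0165); print(round(th,1),robot.read_force().round(1),round(robot.read_t(),2))
E
```

```text
-58 [ 29.63070961  12.26817702 -18.27858345   0.         -59.45323953
 -87.63070961]
-10 [ 30.24200465  15.58017099 -13.77310811   0.         -60.64672089
 -40.24200465]
36 [ 33.40640812  16.68856863 -12.20716531   0.         -61.10426606
   2.59359188]
46 [ 34.26269986  16.58368016 -12.35657211   0.         -61.05974773
  11.73730014]
7.5167 [ 29.5   6.6 -12.    0.  -71.3 -87.5]
down [0.53781399 0.08424962 0.17370584] [-0.32  0.42 -0.2 ]
touch [ 0.53 -0.18  0.16]
-50.2 [-2.4 -0.9 -0.1] 9.3
-42.3 [-2.4 -1.6  0.1] 9.62
-34.5 [-2.3 -1.5 -1.5] 9.95
-26.7 [-1.4 -0.9 -1.1] 10.28
-18.8 [-1.8 -1.8 -1.9] 10.6
-11.0 [-0.3 -1.5 -1.2] 10.93
-3.2 [-0.9 -1.7 -0.8] 11.25
4.7 [ 0.2 -1.4 -1. ] 11.57
12.5 [ 0.5 -1.1 -1.1] 11.9
20.3 [ 0.4  0.6 -0.3] 12.22
28.2 [-0.6  0.1 -0.5] 12.55
36.0 [ 0.8 -0.  -0.2] 12.88
```

```bash
python3 - <<'E'
from h import *
p,R=pose(36,.03); robot.servo_line(p,R,speed=.1)
p,R=pose(36,.03,z=.26); robot.servo_line(p,R,speed=.2)
robot.goto([.585,.135,.40],np.array([[1,0,0],[0,-1,0],[0,0,-1.]]))
measure('w2'); print(robot.read_t())
E
```

```text
{'green': ([0.5969, 0.2021], np.float64(46.42), np.float64(0.0818)), 'blue': ([0.6148, 0.1099], np.float64(-23.84), np.float64(0.0813)), 'yellow': ([0.6201, 0.1588], np.float64(11.34), np.float64(0.0812))}
tab n 334 ctr [0.5781 0.1695] r 0.0461 size [31.5 12. ] ang ctr 35.32 ang edge 35.98
14.7
```

View pics/w2.png

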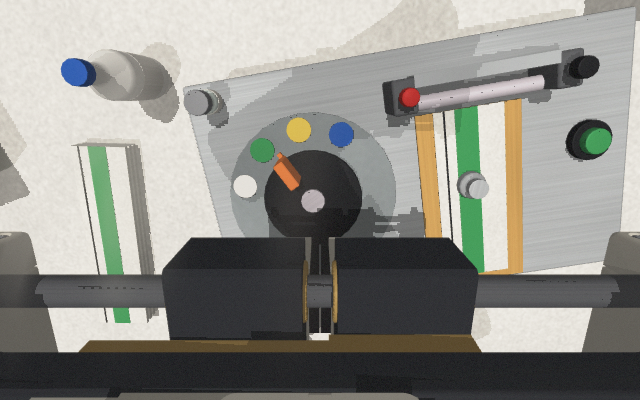

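The tab now points just short of the green dot, at about 35.6° against the 46° needed. The final push uses the same offset, which I found lands about 0.4° short of the commanded angle.

```bash
python3 - <<'E'
from h import *
p,R=pose(34,.034,z=.26); robot.goto(p,R)
p,R=pose(34,.034); robot.servo_line(p,R,speed=.12)
p,R=pose(34,.0175); robot.servo_line(p,R,speed=.06)
arc(34,46.5,.0165,step=4,speed=.03); print(robot.read_force().round(2))
p,R=pose(46.5,.03); robot.servo_line(p,R,speed=.08)
p,R=pose(46.5,.03,z=.26); robot.servo_line(p,R,speed=.2)
robot.goto([.585,.135,.40],np.array([[1,0,0],[0,-1,0],[0,0,-1.]]))
P,ctr,W=measure('w3'); print(robot.read_t())
save('w3c',cv2.resize(cv2.imread('pics/w3.png')[100:240,220:400,::-1],None,fx=4,fy=4))
E
```

```text
[-0.53 -0.73 -0.79]
{'green': ([0.5969, 0.202], np.float64(46.38), np.float64(0.0818)), 'blue': ([0.6148, 0.11], np.float64(-23.83), np.float64(0.0813)), 'yellow': ([0.6201, 0.1589], np.float64(11.4), np.float64(0.0812))}
tab n 331 ctr [0.5726 0.1756] r 0.0459 size [31.  12.1] ang ctr 45.55 ang edge 45.65
19.675
```

View pics/w3c.png

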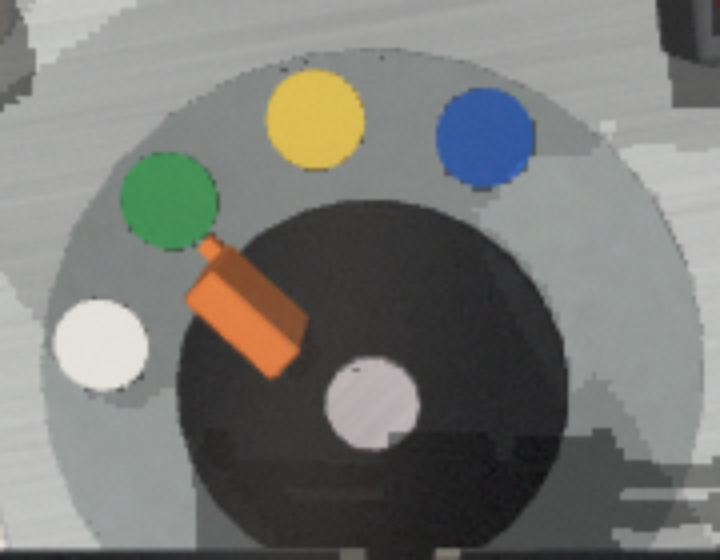

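The tab points at the green dot: the computed aim point is about 1 mm from the measured dot centre. Next is the button, with one close look first.

```bash
python3 - <<'E'
from h import *
R=np.array([[1,0,0],[0,-1,0],[0,0,-1.]])
robot.goto([.62,-.172,.32],R)
c,im,d=snap('wrist'); save('w4',im); f,cx,cy,T=c
v,u=np.mgrid[:400,:640]; W=np.stack([(u-cx)/f*d,(v-cy)/f*d,d],-1)@T[:3,:3].T+T[:3,3]
for a,p,b in blobs(im,'green',(0,0,640,400),300)[:4]:
    x,y=map(int,p); print(a,p,b,W[y,x].round(4),plane(c,*p,W[y,x][2]).round(4))
m=(W[...,2]>.18)&(W[...,2]<.235)&(d>0)&(W[...,0]>.5)&(abs(W[...,1]+.15)<.15); print('tall min x',np.percentile(W[m][:,0],[0,1,5]),W[m][:,2].max(), robot.read_t())
E
```

```text
1739 [180.9, 188.8] [161, 149, 42, 79] [ 0.6086 -0.0369  0.1467] [ 0.6078 -0.0377  0.1467]
459 [327.2, 192.5] [314, 178, 25, 29] [ 0.6088 -0.1783  0.1619] [ 0.6083 -0.1785  0.1619]
tall min x [0.66414373 0.66673947 0.67069252] 0.21989046599927636 20.9417
```

View pics/w4.png

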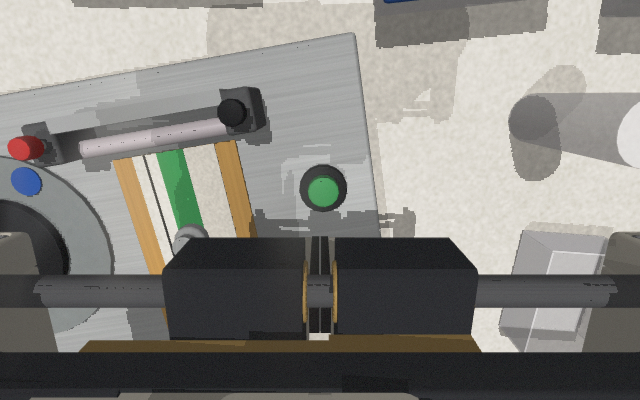

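The button centre in this view is (323,191), which gives x ≈ 0.609, y ≈ −0.174, z ≈ 0.162. The bridge starts at x ≥ 0.664, clear of the gripper body (front edge 0.648).

```bash
python3 - <<'E'
from h import *
x,y=.609,-.174
robot.servo_line([x,y,.18],speed=.12); robot.dwell(.2); f0=robot.read_force()[2]; print(f0)
z=.166
robot.servo_line([x,y,z],speed=.05)
while z>.150:
    f=robot.read_force()[2]-f0; print(round(z,4),robot.read_position()[2].round(4),f.round(2))
    if f>14: break
    z-=.001; robot.servo_line([x,y,z],speed=.02)
robot.dwell(.2); print(robot.read_position(),robot.read_force().round(2),robot.read_t())
robot.servo_line([x,y,.20],speed=.06); robot.servo_line([x,y,.32],speed=.2)
robot.goto([.585,.135,.40],np.array([[1,0,0],[0,-1,0],[0,0,-1.]]))
measure('w5'); print(robot.read_t())
E
```

```text
0.33516748134293417
0.166 0.1654 -0.22
0.165 0.1651 0.07
0.164 0.164 0.15
0.163 0.1629 -0.23
0.162 0.1622 1.0
0.161 0.1612 1.64
0.16 0.1601 2.43
0.159 0.1591 2.56
0.158 0.1581 3.93
0.157 0.1571 4.33
0.156 0.1563 6.25
0.155 0.1562 10.68
0.154 0.1561 16.56
[ 0.60925425 -0.17406481  0.15612772] [-5.1   2.95 16.15] 26.0917
{'green': ([0.5969, 0.2021], np.float64(46.43), np.float64(0.0819)), 'blue': ([0.6148, 0.1099], np.float64(-23.89), np.float64(0.0813)), 'yellow': ([0.62, 0.159], np.float64(11.49), np.float64(0.0812))}
tab n 319 ctr [0.5731 0.1757] r 0.0463 size [31.  12.5] ang ctr 45.28 ang edge 46.48
29.025
```

View pics/w5.png

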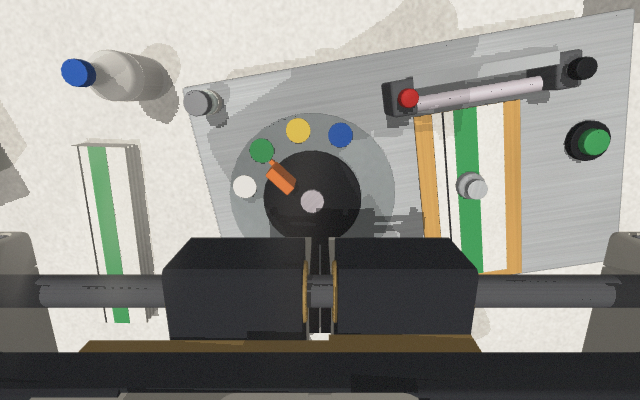

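The button went fully down: about 6 mm of travel with a hard stop at 0.156 m. It has been let go, the tab is still on green, and the bystanders in view haven't moved.

```bash
python3 -c "
from rig import robot
robot.dwell(.3); robot.job_done(); print(robot.read_t())"
```

```text
the job is handed in; nothing more can be done
the job is handed in; nothing more can be done
```

I pushed the orange tab round to the green dot with shut fingers, then pressed the green start button fully down and let it go. The job is handed in; my last clock reading was 29.0 s, against the 53 s limit.

- **Dial:** I pushed it in two stages, at 0.03–0.05 m/s and with readings of about 3 N at most. The last look puts the tab at 45.3° from its centre and 46.5° from its edges, against about 46° for the green dot. That is about 1–2 mm from the middle of the dot, close to the limit of the calibration. The measured dot spacing came out about 2% large, so the dot angle itself is uncertain by about half a degree.
- **Start button:** contact was at about z = 0.162 m, with the spring force rising to about 5–6 N. It hit a hard stop at 0.156 m after 6 mm of travel, and the peak was about 16 N.
- **Button position:** two views disagreed by about 4–8 mm on its sideways position. I pressed in between, well inside the 30 mm button.
- **Everything else:** in the final wrist picture, the weight, vial, bottle and cards were where they had been before. The tub, film and tweezers were outside that picture, so I did not check them at the end. The arm was clear of the machine when I handed in.

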